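# Pop and open the battery bay of the bench readout

### The arm

A 7-joint arm with a two-finger parallel gripper is mounted at the origin on a cart in front of the work surface, level with it; the furniture and walls round the work are solid. World frame = base frame: x ahead of the robot, y to its left, z up, the work surface at z = 0. Lengths are in m, angles in rad, forces in N, time in s.
With the tool pointing down it reaches from about 0.425 to 0.825 m from the base axis. Payload 3.6 kg.
Tool frame: the origin (TCP) lies between the finger pads; the fingertips stand 19 mm ahead of it and the grasp point (between the pads) is the TCP; z points along the fingers, y is the line along which they close (so a half turn about z gives the same grasp; the last joint's range is limited). The gripper opens to 85 mm and grips with 20 to 120 N. Pads are 22 mm wide; open, the fingers measure 114 mm over their backs; the gripper's body (76 mm by 85 mm) begins 54 mm behind the grasp point. The pads swing forward as they close: fully open they stand 13 mm farther back than shut.
Start: joints at [-1.185, 0.615, -0.013, 1.423, 0.008, 1.103, -0.04], TCP at [0.261, 0.595, 0.25] pointing down, gripper open.
Joint ranges: [-3.12, 3.12], [-0.3, 2.06], [-1.34, 1.32], [0.26, 2.42], [-1.36, 4.5], [0.01, 1.98], [-2.84, 2.84]. Speed limits (rad/s): [2.79, 2.79, 3.14, 3.14, 3.14, 3.14, 3.14].

### API

Orientations are given as a 3x3 rotation matrix whose columns are the frame's x, y, z axes.
In Python, from bench import bot gives the robot as it stands.
- The arm moves only by the tool arm_command, never from a script. Its arguments are lists of equal length, an entry for each row: "fingers": the opening in per cent of the stroke, from 0 (shut) to 100 (fully open); "xyz": the shift along the world's x, y, z in mm, a list of three; "turn": the turn about the world's z in degrees. A call has 1 to 10 rows; each row is the pose to reach, as a shift and turn from the pose commanded when the call began; what a row does not reach only later rows make up. A row lasts 1/10 s, in which the tool goes at most 50 mm and 8.59 degrees, less where a joint would pass 70% of its speed; a pose out of reach is approached as far as the arm can. A call with a gripper value outside its range is refused whole. The fingers move at their own pace and stop on an object; "force" is the grip in N (left out, the last holds). Time passes only in rows, so rows that repeat a pose let the fingers close. It gives the time, the measured TCP pose, the force, the opening and the grip force at its end, in the units of the state.
- bot.get_obs(): the state, without advancing time (a new reading comes with each control period).
- bot.get_image(name): name is "side" or "top"; returns the picture (480x640x3 uint8, red, green, blue); there is no depth.
- bot.camera_model(name): a dict with "mtx" (3x3 intrinsics, pixels), "D" ([k1, k2, p1, p2, k3] as OpenCV has them; the pictures are not rectified), "R" (3x3) and "t" (3): a world point X has camera coordinates R X + t. Camera axes: x right, y down, z forward; pixel columns grow to the right and rows downward; lengths in m; the calibration is good to about 2 mm. A picture is of the moment at which its call begins. camera_model takes no time and is no camera call.
- bot.job_done(): hands the job in; it is judged then, once.
The state is a dict: "time_s": time; "q": joint angles; "dq": joint speeds; "joint_efforts": joint torques, N m; "eef_pos": TCP position; "ee_rot": TCP orientation; "ft_force": force on the tool from outside, world axes, zero at the start; "torque": the same for the moment, N m; "opening": finger opening in m; "grip_force": force on a finger pad.
Only numpy, scipy, OpenCV 4.12 (cv2) and the standard library are available. Lean on these libraries where they do the work, as an engineer would, in place of code of your own. Each camera call takes 0.05 s, during which the arm holds its last target. There are 200 camera calls.

### The job

The bench readout needs its battery bay opened for a battery check: with the fingertips, press the orange release tab down until the grey lid springs up, then push the lid over backwards until it is fully open and stays there. Leave the battery in its bay, do not shift or lift the readout, leave the things round it alone, and finish with the hand clear.

Things in the scene. Friction and masses are not known exactly. Their poses are not given: they have to be found in the camera images.
- readout: Light grey bench readout, loose, 1.8 kg, 150 (x) x 130 (y) x 50 mm high. Origin: centre of its underside. x points from the front face (dark screen) to the lid's hinge at the back, y to its left, z up. The front 53 mm of the top is a flat deck at z = 50 mm with flush dark keys and the orange tab; behind it (x -22 to +66 mm) lies the battery bay under the lid, floor at z = 10 mm, side walls 10 mm.
- release_tab (a joint): Travel of the orange release tab straight down, m: 0 up, 0.005 fully pressed. A spring brings it back up; 1.6 N starts it, 5.6 N takes it fully down. The latch lets go of the lid at about 0.003 to 0.0035.
- tab_top (a point): Centre of the top face of the orange release tab, which is 24 (x) x 36 (y) mm and stands 7 mm above the deck, at x = -50 mm, y = 0, z = 57 mm in the readout's frame; it moves with the tab.
- lid (a joint): Angle of the grey lid, rad: 0 shut, latched and level; 1.57 upright; 1.9 fully open at its stop, leaning back. When unlatched, a plunger lifts it to about 0.58 in under half a second and acts no further. Beyond that push it: 60 g, light friction; let go well short of upright it falls back to 0.58, within about 0.15 of upright it may stand, farther back it sinks to the stop.
- lid_edge (a point): Middle of the lid's front (free) edge, at half its thickness; moves with the lid, 92 mm from the hinge line. Shut, it lies at x = -22 mm, z = 53 mm in the readout's frame. The lid is a plate 120 mm wide (y), 5 mm thick. In the middle, 3 to 11 mm behind the edge, a latch tongue 20 mm wide hangs 13 mm below the plate.
- hinge_mid (a point): Middle of the lid's hinge line, at x = 70 mm, y = 0, z = 53 mm in the readout's frame; the hinge line runs along the readout's y. It stays with the readout.
- battery: Blue battery pack 62 x 44 x 24 mm lying loose in the bay under the lid; origin at the centre of its underside. To be left where it is.
- drilled_block: Bare aluminium block with bores, 36 x 50 x 26 mm, standing loose beside the readout; origin at the centre of its underside. Bystander.
- pulley: Bare aluminium pulley, 42 mm across, 26 mm high, loose beside the readout; origin at the centre of its underside. Bystander.
- dye_bottle: Small blue squeeze bottle with a black nozzle, 33 mm across, 103 mm high, loose to the right of the readout; origin at the centre of its underside. Bystander.

How it is judged:
On the way, in this order (a step that is already met when the one before it is completed fails the run):
1. the release tab is being pressed by the fingers while the lid is still shut (value of joint release_tab above 0.0018 m and contact force between the fingers and readout above 0.5 N and value of joint lid below 0.15 rad).
2. the lid has sprung up by itself (value of joint lid between 0.45 and 0.9 rad), for 0.2 s.
3. the lid has been pushed fully open (value of joint lid above 1.75 rad), for 0.2 s.
At the end, for the whole second after the job is handed in: The lid is past 1.75 rad (fully open, 1.9 at the stop) and still, the release tab is up again (less than 1.5 mm down), the readout stands level within 25 mm of where it was, the battery lies in its bay, and the block, the pulley and the bottle are within 20 mm of where they were (value of joint lid above 1.75 rad and velocity of joint lid between -0.1 and 0.1 rad/s and value of joint release_tab below 0.0015 m and distance of readout from where it was at the start of the episode below 0.025 m and linear speed of readout below 0.01 m/s and angle between readout's own z axis and vertical below 0.05 rad and z of battery in the frame of readout below 0.02 m and distance of each of drilled_block, pulley, dye_bottle from where it was at the start of the episode below 0.02 m); the robot touches nothing.
It fails at once if the readout is shifted more than 25 mm or lifted (distance of readout from where it was at the start of the episode above 0.025 m or height (world z) of readout above 0.012 m or angle between readout's own z axis and vertical above 0.15 rad).
It fails at once if the battery is lifted in its bay (z of battery in the frame of readout above 0.022 m).
It fails at once if the drilled aluminium block is moved more than 20 mm or lifted (distance of drilled_block from where it was at the start of the episode above 0.02 m or height (world z) of drilled_block above 0.012 m).
It fails at once if the pulley is moved more than 20 mm or lifted (distance of pulley from where it was at the start of the episode above 0.02 m or height (world z) of pulley above 0.012 m).
It fails at once if the blue bottle is moved more than 20 mm or lifted (distance of dye_bottle from where it was at the start of the episode above 0.02 m or height (world z) of dye_bottle above 0.012 m).
It also fails if it takes over 48 s, if anything falls off the work surface, if the arm or the gripper's body presses on something with over 40 N, if the wrist force passes 120 N, or if a joint passes its speed limit or range.

## Working session

There is one attempt and no reset: what is moved stays moved. The work goes in short steps, Python scripts to look and compute and a tool call to move; the robot and the scene stay as the last step left them, time stands still between calls to the robot, and variables do not carry over. Pictures are saved under pics/ and viewed, at most 10 in all, crops included, and the job is handed in when it is done.

Besides the shell and the picture viewer there is one more tool, called after "Emit:" in YAML: its name, and indented under it one key for each argument. arm_command: Moves the arm, as the interface text tells. Its arguments: {"type":"object","properties":{"fingers":{"type":"array"},"xyz":{"type":"array"},"turn":{"type":"array"},"force":{"type":"number"}},"required":["fingers","xyz","turn"]}

```bash
mkdir -p pics; python3 - <<'E'
from bench import bot
import cv2
o=bot.get_obs();print(o['time_s'],o['eef_pos'],o['ee_rot'],o['opening'])
for n in('top','side'):
    cv2.imwrite(f'pics/{n}0.png',bot.get_image(n)[:,:,::-1]); m=bot.camera_model(n);print(n,m)
E
```

```text
0.0 [0.26044628 0.59473809 0.24913976] [[-9.16030715e-01  4.01106790e-01 -1.03538713e-03]
 [ 4.01108126e-01  9.16027592e-01 -2.39212174e-03]
 [-1.10530957e-05 -2.60655918e-03 -9.99996603e-01]] 0.08513929915793264
top {'mtx': array([[510.26159325,   0.        , 318.34662058],
       [  0.        , 510.26159325, 238.94462253],
       [  0.        ,   0.        ,   1.        ]]), 'D': array([-0.0390151,  0.       ,  0.       ,  0.       ,  0.       ]), 'R': array([[ 0.02874064, -0.99945352, -0.01632894],
       [-0.99141279, -0.02641697, -0.1280735 ],
       [ 0.12757215,  0.01986963, -0.99163025]]), 't': array([-0.07683508,  0.50794009,  0.84391401])}
side {'mtx': array([[476.80856189,   0.        , 328.22790456],
       [  0.        , 476.80856189, 242.24390933],
       [  0.        ,   0.        ,   1.        ]]), 'D': array([-0.01792322,  0.        ,  0.        ,  0.        ,  0.        ]), 'R': array([[-0.86610773, -0.49978402,  0.00856358],
       [-0.24302992,  0.40606768, -0.88093444],
       [ 0.43679956, -0.76506534, -0.47316083]]), 't': array([0.40150811, 0.22217714, 0.614077  ])}
```

View pics/top0.png

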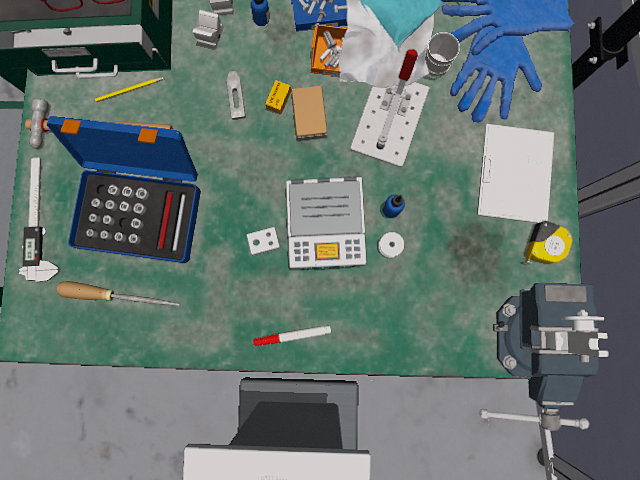

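View pics/side0.png

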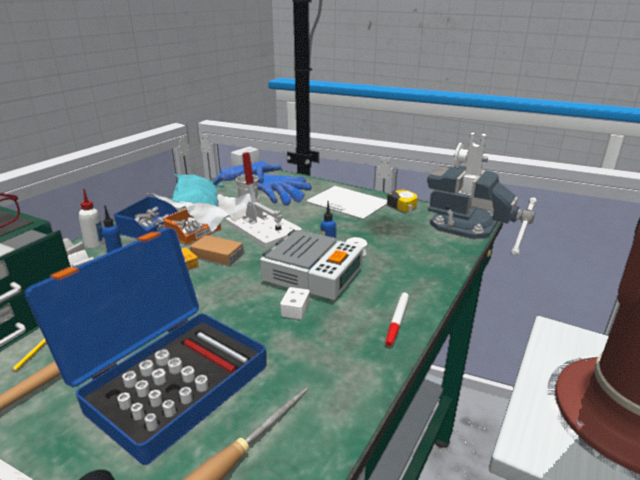

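The top view shows the readout at about (327,222), its tab at (327,251), the block at (262,240), the pulley at (391,245) and the bottle at (393,206). In the side view the tab is at about (338,257).

```bash
cat > h.py <<'E'
from bench import bot
import numpy as np, cv2
def proj(n,X):
    m=bot.camera_model(n);return cv2.projectPoints(np.float64(X).reshape(-1,3),cv2.Rodrigues(m['R'])[0],m['t'],m['mtx'],m['D'])[0][:,0]
def back(n,uv,z):
    m=bot.camera_model(n);p=cv2.undistortPoints(np.float64(uv).reshape(-1,1,2),m['mtx'],m['D'])[:,0]
    d=np.c_[p,np.ones(len(p))]@m['R'];c=-m['R'].T@m['t'];return c+d*((np.array(z)-c[2])/d[:,2])[:,None]
E
python3 - <<'E'
from h import *
for n,(u,v) in(('top',(327,251)),('side',(338,257))):
    im=cv2.imread(f'pics/{n}0.png');hsv=cv2.cvtColor(im,cv2.COLOR_BGR2HSV)
    k=cv2.inRange(hsv,(8,120,120),(32,255,255));M=np.zeros_like(k);M[v-20:v+20,u-20:u+20]=k[v-20:v+20,u-20:u+20]
    p=np.argwhere(M)[:,::-1];c=p.mean(0);print(n,len(p),c,p.min(0),p.max(0),back(n,[c],[.057]))
im=cv2.imread('pics/top0.png')[165:280,230:420];cv2.imwrite('pics/c.png',cv2.resize(im,None,fx=4,fy=4,interpolation=cv2.INTER_CUBIC))
print(back('top',[(262,240),(391,245),(393,206)],[.026,.026,.06]))
E
```

```text
top 311 [326.75241158 250.54019293] [316 243] [337 258] [[ 0.48760906 -0.07776492  0.057     ]]
side 156 [337.21794872 256.23076923] [328 250] [346 262] [[ 0.48636909 -0.07072581  0.057     ]]
[[ 0.50620695  0.03490615  0.026     ]
 [ 0.50346733 -0.18809463  0.026     ]
 [ 0.56515321 -0.18656795  0.06      ]]
```

View pics/c.png

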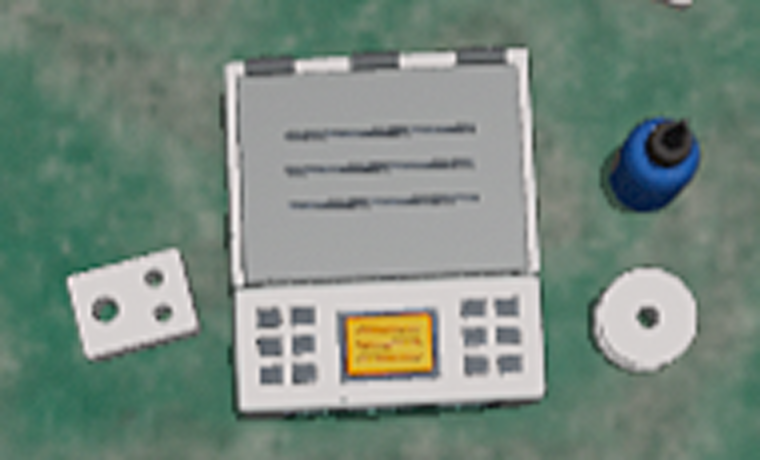

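```bash
python3 - <<'E'
from h import *
px=np.array([(238,412),(546,396),(527,49),(226,64)])/4+(230,165)-.4
P=back('top',px,[.05]*4)[:,:2];print(P.round(4))
print('sizes',[np.linalg.norm(P[i]-P[(i+1)%4]).round(4) for i in range(4)])
x=(P[2]+P[3]-P[0]-P[1]);x/=np.linalg.norm(x);y2=P[0]+P[3]-P[1]-P[2];y2/=np.linalg.norm(y2)
yaw=(np.arctan2(x[1],x[0])+np.arctan2(-y2[0],y2[1]))/2;print('yaw',np.degrees([np.arctan2(x[1],x[0]),np.arctan2(-y2[0],y2[1])]),'ctr',P.mean(0))
c,s=np.cos(yaw),np.sin(yaw);R=np.array([[c,-s],[s,c]])
tab=np.array([.4876,-.0778]);O=tab-R@[-.05,0];print('O from tab',O)
o=bot.get_obs();e=o['eef_pos'];print('turn',np.degrees(yaw)+90-np.degrees(np.arctan2(o['ee_rot'][1,1],o['ee_rot'][0,1])))
for l in[(-.054,0),(-.04,.03),(-.019,.03),(.07,.03)]:print(l,O+R@l,((O+R@l)-e[:2])*1000)
E
```

```text
[[ 0.458  -0.0156]
 [ 0.4682 -0.144 ]
 [ 0.6164 -0.1334]
 [ 0.6066 -0.0051]]
sizes [np.float64(0.1287), np.float64(0.1485), np.float64(0.1287), np.float64(0.149)]
yaw [4.06188679 4.44667438] ctr [ 0.53729376 -0.07452849]
O from tab [ 0.53746223 -0.07409085]
turn 27.90261378299917
(-0.054, 0) [ 0.48361102 -0.07809673] [ 223.11475631 -672.90578607]
(-0.04, 0.03) [ 0.49534696 -0.04714083] [ 234.8506915  -641.94988477]
(-0.019, 0.03) [ 0.51628909 -0.04558299] [ 255.79282906 -640.39204188]
(0.07, 0.03) [ 0.60504387 -0.0389807 ] [ 344.54760252 -633.78975533]
```

Emit:
arm_command:
  fingers: [0,0,0,0,0,0,0,0,0,0]
  xyz:
    - [15,-45,0]
    - [30,-90,0]
    - [45,-135,0]
    - [60,-180,0]
    - [75,-225,0]
    - [90,-270,0]
    - [105,-315,0]
    - [120,-360,0]
    - [135,-405,0]
    - [150,-450,0]
  turn: [3,6,9,12,15,18,21,24,26,28]
  force: 20

```text
time_s: 1.1
eef_pos: [0.4108, 0.1434, 0.2502]
ee_rot: [[-0.997, -0.078, -0.0], [-0.078, 0.997, -0.0], [0.0, -0.0, -1.0]]
ft_force: [0.7, -0.5, 0.1]
opening: -0.0001
grip_force: 0.0
```

Emit:
arm_command:
  fingers: [0,0,0,0,0,0,0,0]
  xyz:
    - [15,-45,0]
    - [30,-90,0]
    - [45,-135,0]
    - [60,-180,0]
    - [73,-223,0]
    - [73,-223,-40]
    - [73,-223,-80]
    - [73,-223,-110]
  turn: [0,0,0,0,0,0,0,0]

```text
time_s: 1.9
eef_pos: [0.4826, -0.078, 0.1382]
ee_rot: [[-0.997, -0.075, -0.002], [-0.075, 0.997, 0.0], [0.002, 0.0, -1.0]]
ft_force: [1.1, 0.2, -0.2]
opening: -0.0
grip_force: 0.0
```

```bash
python3 - <<'E'
from h import *
o=bot.get_obs();print(o['time_s'],o['eef_pos'],o['ee_rot'].round(3).tolist(),o['opening'],o['ft_force'])
im=bot.get_image('side')[180:330,230:430,::-1];cv2.imwrite('pics/s1.png',cv2.resize(im,None,fx=4,fy=4))
E
```

```text
1.9 [ 0.48264094 -0.07799757  0.13817001] [[-0.997, -0.075, -0.002], [-0.075, 0.997, 0.0], [0.002, 0.0, -1.0]] -2.9230307774527038e-05 [ 1.09984109  0.24462217 -0.17463404]
```

View pics/s1.png

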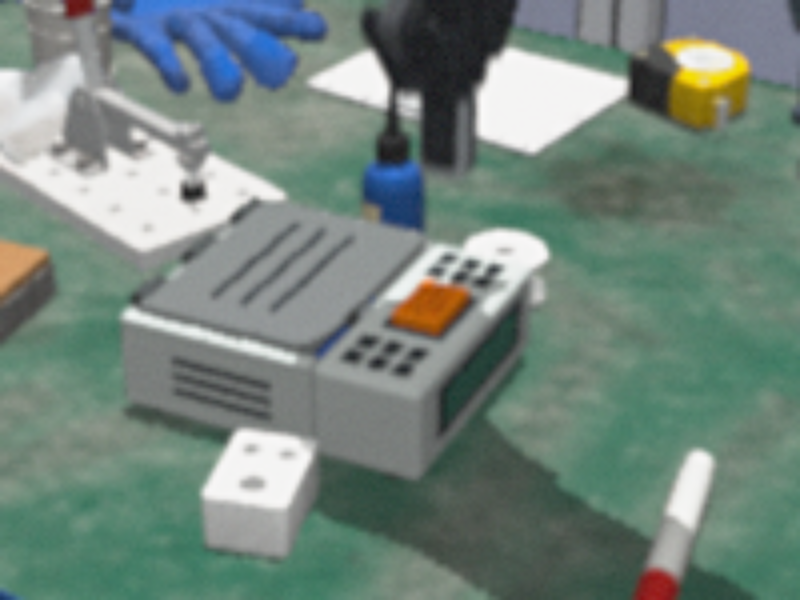

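The fingertips are at crop (448,165), just above the tab at (430,305). The lid is shut, so I press now.

Emit:
arm_command:
  fingers: [0,0,0,0,0,0,0,0]
  xyz:
    - [0,0,-30]
    - [0,0,-55]
    - [0,0,-60]
    - [0,0,-62]
    - [0,0,-64]
    - [0,0,-65]
    - [0,0,-66]
    - [0,0,-66]
  turn: [0,0,0,0,0,0,0,0]

```text
time_s: 2.75
eef_pos: [0.4845, -0.0777, 0.0751]
ee_rot: [[-0.997, -0.076, 0.002], [-0.076, 0.997, -0.0], [-0.002, -0.0, -1.0]]
ft_force: [0.8, -0.5, 2.0]
opening: -0.0
grip_force: 1.3
```

Emit:
arm_command:
  fingers: [0,0,0,0,0,0]
  xyz:
    - [0,0,-1]
    - [0,0,-2]
    - [0,0,-3]
    - [0,0,-4]
    - [0,0,-4]
    - [0,0,-4]
  turn: [0,0,0,0,0,0]

```text
time_s: 3.35
eef_pos: [0.4845, -0.0777, 0.071]
ee_rot: [[-0.997, -0.076, 0.002], [-0.076, 0.997, -0.0], [-0.002, -0.0, -1.0]]
ft_force: [0.5, 0.5, 8.8]
opening: -0.0001
grip_force: 4.4
```

```bash
python3 - <<'E'
from h import *
o=bot.get_obs();print(o['time_s'],o['eef_pos'],o['ft_force'])
im=bot.get_image('side')[160:310,230:430,::-1];cv2.imwrite('pics/s2.png',cv2.resize(im,None,fx=3,fy=3))
E
```

```text
3.35 [ 0.48454549 -0.07770495  0.07103303] [0.4981525  0.50348107 8.7892671 ]
```

View pics/s2.png

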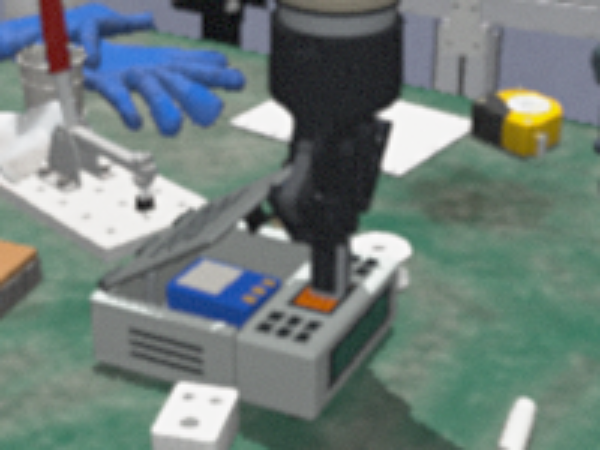

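The lid has sprung up, with its edge at about crop (285,180), and the battery is in its bay. I release the tab, then shift left and forward so the fingers clear the tongue.

Emit:
arm_command:
  fingers: [0,0,0,0,0,0,0,0]
  xyz:
    - [0,0,6]
    - [-5,0,14]
    - [-12,0,25]
    - [-12,15,36]
    - [-12,31,40]
    - [-12,31,40]
    - [0,31,40]
    - [0,31,40]
  turn: [0,0,0,0,0,0,0,0]

```text
time_s: 4.2
eef_pos: [0.4844, -0.0474, 0.1104]
ee_rot: [[-0.997, -0.075, 0.001], [-0.075, 0.997, -0.001], [-0.001, -0.001, -1.0]]
ft_force: [0.1, -1.2, 0.2]
opening: 0.0
grip_force: 0.0
```

```bash
python3 - <<'E'
from h import *
o=bot.get_obs();print(o['time_s'],o['eef_pos'],o['ft_force'])
im=bot.get_image('side')[160:310,230:430,::-1];cv2.imwrite('pics/s3.png',cv2.resize(im,None,fx=3,fy=3))
yaw=np.radians(4.25);R=np.array([[np.cos(yaw),-np.sin(yaw)],[np.sin(yaw),np.cos(yaw)]]);O=np.array([.5374,-.0743])
for a in(.58,.8,1,1.2,1.4,1.6,1.75,1.85):   # finger front (11 mm ahead) on edge, tip 13 mm below
    l=[.07-.092*np.cos(a)-.011,.03];z=.053+.092*np.sin(a)-.013+.019
    print(a,((np.r_[O+R@l,z]-o['eef_pos'])*1000).round(1))
E
```

```text
4.2 [ 0.48435219 -0.0473537   0.11038892] [ 0.10401001 -1.15261112  0.18800915]
0.58 [32.9  1.6 -1. ]
0.8 [45.7  2.6 14.6]
1 [60.1  3.7 26. ]
1.2 [76.4  4.9 34.4]
1.4 [94.1  6.2 39.3]
1.6 [112.3   7.5  40.6]
1.75 [126.    8.6  39.1]
1.85 [134.9   9.2  37. ]
```

View pics/s3.png

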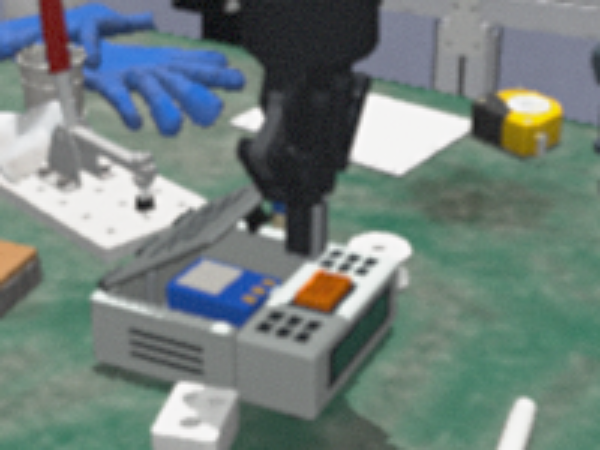

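The tab is up and the lid is held near 0.58, with the fingers in front of its edge at crop (305,245). I push along the lid's arc.

Emit:
arm_command:
  fingers: [0,0,0,0,0,0,0,0,0,0]
  xyz:
    - [20,1,-2]
    - [30,2,-2]
    - [36,2,2]
    - [42,3,9]
    - [48,3,15]
    - [55,4,21]
    - [62,4,26]
    - [70,5,30]
    - [78,5,34]
    - [86,6,36]
  turn: [0,0,0,0,0,0,0,0,0,0]

```text
time_s: 5.25
eef_pos: [0.571, -0.0406, 0.1468]
ee_rot: [[-0.997, -0.076, 0.001], [-0.076, 0.997, -0.0], [-0.001, -0.0, -1.0]]
ft_force: [-0.3, -0.2, -0.8]
opening: -0.0
grip_force: 0.1
```

```bash
python3 - <<'E'
from h import *
o=bot.get_obs();print(o['time_s'],o['eef_pos'],o['ft_force'])
im=bot.get_image('side')[130:310,210:430,::-1];cv2.imwrite('pics/s4.png',cv2.resize(im,None,fx=3,fy=3))
E
```

```text
5.25 [ 0.5709654  -0.04061728  0.1468059 ] [-0.28241817 -0.15575317 -0.84166849]
```

View pics/s4.png

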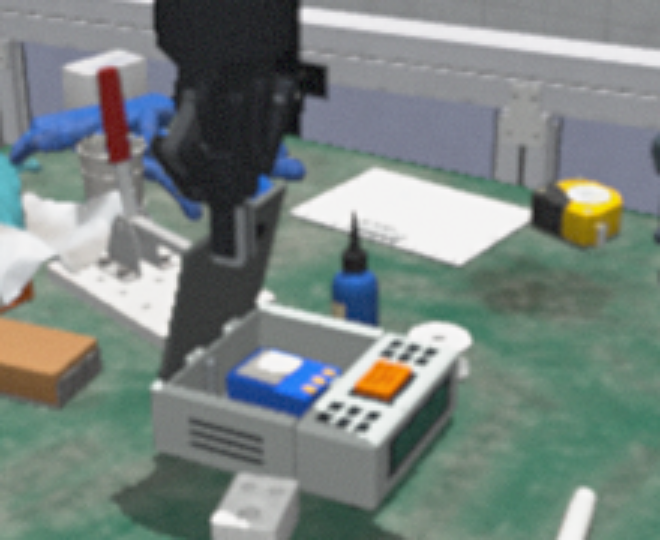

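The lid is nearly upright with the fingers behind it at crop (230,240). I keep pushing to the stop and then back away.

Emit:
arm_command:
  fingers: [0,0,0,0,0,0,0,0,0]
  xyz:
    - [8,1,2]
    - [16,1,3]
    - [24,2,3]
    - [31,2,3]
    - [38,3,2]
    - [44,3,1]
    - [48,3,0]
    - [49,3,0]
    - [49,3,0]
  turn: [0,0,0,0,0,0,0,0,0]

```text
time_s: 6.2
eef_pos: [0.6187, -0.0376, 0.1461]
ee_rot: [[-0.997, -0.076, -0.0], [-0.076, 0.997, -0.0], [0.0, -0.0, -1.0]]
ft_force: [0.3, 0.7, 0.0]
opening: -0.0002
grip_force: 0.0
```

Emit:
arm_command:
  fingers: [0,0,0,0,0,0,0,0,0,0]
  xyz:
    - [-10,-1,0]
    - [-30,-1,10]
    - [-60,-1,30]
    - [-90,0,60]
    - [-110,0,90]
    - [-120,0,110]
    - [-120,30,110]
    - [-120,75,110]
    - [-120,120,110]
    - [-120,120,110]
  turn: [0,0,0,0,0,0,0,0,0,0]

```text
time_s: 7.2
eef_pos: [0.497, 0.0906, 0.2565]
ee_rot: [[-0.996, -0.089, -0.0], [-0.089, 0.996, 0.005], [-0.0, 0.005, -1.0]]
ft_force: [-1.2, -0.9, -0.2]
opening: 0.0001
grip_force: 0.0
```

```bash
python3 - <<'E'
from h import *
o=bot.get_obs();print(o['time_s'],o['eef_pos'],o['ft_force'])
a=bot.get_image('side')[130:310,210:430,::-1];b=bot.get_image('top')[110:290,230:450,::-1]
cv2.imwrite('pics/s5.png',cv2.resize(np.hstack([a,b]),None,fx=1.8,fy=1.8))
yaw=np.radians(4.25);R=np.array([[np.cos(yaw),-np.sin(yaw)],[np.sin(yaw),np.cos(yaw)]]);O=np.array([.5374,-.0743])
for t in(1.57,1.75,1.9):
  X=[np.r_[O+R@[.07-.092*np.cos(t),y],.053+.092*np.sin(t)] for y in(.06,-.06)]
  print(t,((proj('side',X)-(210,130))*1.8).round(),((proj('top',X)-(10,110))*1.8).round())
E
```

```text
7.2 [0.4969721  0.09056433 0.25653219] [-1.15982354 -0.88232395 -0.20093028]
1.57 [[ 92. 143.]
 [154. 102.]] [[493. 105.]
 [635.  98.]]
1.75 [[ 78. 142.]
 [141. 100.]] [[492.  86.]
 [633.  79.]]
1.9 [[ 66. 142.]
 [130. 101.]] [[492.  72.]
 [632.  66.]]
```

View pics/s5.png

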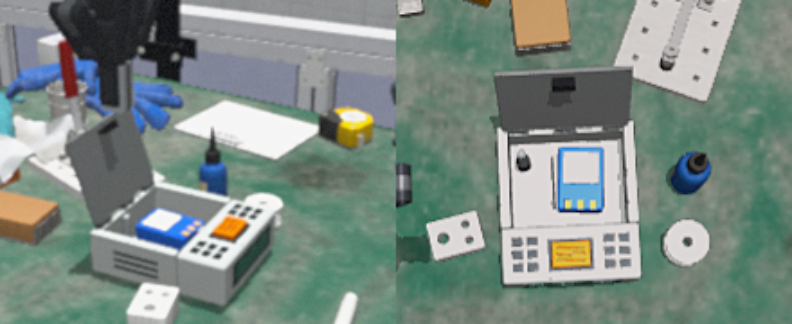

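The lid edge is at (66,142) to (130,105) in the side half and (496,72) to (632,67) in the top half. That matches the 1.9 rad prediction. The tab is up, the battery and the things round it are in place, and the hand is clear.

```bash
python3 -c "
from bench import bot
print(bot.job_done())"
```

```text
the job is handed in; nothing more can be done
None
```

The lid is fully open at its stop (about 1.9 rad in both cameras), the tab is back up, the battery is in its bay, the readout and its neighbours look unmoved, and the hand is clear; I handed the job in at about 7.3 s, and no verdict was returned.

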